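# Gang-clamp three brass blanks with the notched lever

### The job

Stack the two loose brass blanks squarely on the one already lying in the filing clamp, long edges flush, so that the three can be filed as one. Then lift the clamp's lever out of its parking notch, swing it along the gate and let it drop fully into the first notch in which the jaw holds all three blanks firmly against the fence, without forcing it much tighter, since brass bruises. Leave the other tools where they lie.

Things in the scene. Friction and masses are not known exactly. Their poses are not given: they have to be found in the camera images.
- bed (a point): Middle of the filing clamp's nest, on its flat bed, 12 mm above the bench. The clamp is a grey base bolted down; from its +y end: fixed steel fence (36 mm wide, 26 mm high, its setting differs by some mm), open nest, sliding jaw, eccentric cam. Axes: y from jaw to fence (clamping direction), x away from the robot, z up. In x the bed is free to 50 mm either side.
- blank_1: Flat brass blank, 44 mm along its x, 64 mm along its y, 8 mm thick, 0.19 kg, a scribed line along both long (64 mm) sides; origin at the centre of its underside. It lies loose on the clamp's bed, its y along the clamp's y, and is the bottom of the pile.
- blank_2: A second blank like it, lying flat on the bench away from the clamp; same axes and origin.
- blank_3: A third blank like it, lying flat on the bench away from the clamp; same axes and origin. The two may be stacked in either order.
- jaw: Sliding steel jaw, 36 mm wide, 25 mm high above the bed. Origin on the bed, at the foot of its flat face that looks at the fence; with the lever parked this face is 37 mm from the middle of the nest. The cam pushes it along the clamp's +y through stiff disc springs (35 N/mm in all; pressed in 1 to 3 mm they hold the pile firmly); a weak spring draws it back.
- cam_axis (a point): On the cam's upright pin, 46 mm above the bench, at the lever's lift pivot; axes as the clamp's.
- gate (a point): Middle of the gate, at notch floor height (40 mm). A curved steel comb, 98 mm from the cam axis, under a strap (top 78 mm high): the lever's bar runs in the slot between. Teeth stand 10 mm above the notch floors. Notches 9 mm wide, at swings of 0 (parking), 20, 28, 36, 44, 52, 60 and 68 degrees; a tooth holds the lever against the cam's push back.
- cam (a joint): Swing of lever and cam about the upright pin, rad. 0: parking notch, the lever pointing along 165 degrees in the clamp's axes (from +x towards +y). It grows anticlockwise seen from above and advances the jaw by 15 mm x (0.5 + cos(120 deg - swing)) until it bears on the pile; beyond that it stiffens (some 5 N at the handle per notch).
- lever (a joint): Lift of the lever about its level pivot, rad: 0 fully down in a notch, over 0.11 clear of the teeth (17 mm up at the handle), 0.17 upper stop. A light spring and its weight press it down (about 2.5 N at the handle).
- handle (a point): Middle of the lever's upright round black handle, 24 mm in diameter, 50 mm tall; 86 mm above the bench when the lever is down. It stands 150 mm from the cam axis at the end of a flat steel bar 6 mm wide and 12 mm high. Frame: x outward along the lever, z along the handle.
- steel_block: Polished steel bench block, 64 x 64 x 20 mm, a bystander; origin at the centre of its underside.
- flat_file: Flat file with a wooden handle, 230 mm long, lying near the front edge of the bench, a bystander; origin at the centre of its underside.
- doming_block: Steel cube with round hollows, 42 mm, left of the clamp, a bystander; origin at the centre of its underside.

How it is judged:
By the outcome, as a careful person would: the job done as asked, in the order asked, and still so for the second after the job is handed in, with the robot touching nothing.
It also fails if it takes over 72 s, if anything falls off the work surface, if the arm or the gripper's body presses on something with over 40 N, if the wrist force passes 120 N, or if a joint passes its speed limit or range.

### The arm

A 7-joint arm with a two-finger parallel gripper is mounted at the origin on a cart in front of the work surface, level with it; the furniture and walls round the work are solid. World frame = base frame: x ahead of the robot, y to its left, z up, the work surface at z = 0. Lengths are in m, angles in rad, forces in N, time in s.
With the tool pointing down it reaches from about 0.4 to 0.85 m from the base axis. Payload 6.9 kg.
Tool frame: the origin (TCP) lies at the very end of the fingers, on their centre line; the grasp point (between the pads) lies 19 mm behind it; x points along the fingers, z is the direction in which the jaws open and shut, and the axes are right-handed (so a half turn about x gives the same grasp; the last joint's range is limited). The gripper opens to 85 mm and grips with 20 to 120 N. Pads are 22 mm wide; open, the fingers measure 114 mm over their backs; the gripper's body (76 mm by 85 mm) begins 54 mm behind the grasp point. The pads swing forward as they close: fully open they stand 13 mm farther back than shut.
Start: joints at [0.105, 0.507, -0.238, 1.5, 0.126, 1.149, -0.155], TCP at [0.625, -0, 0.231] pointing down, gripper open.
Joint ranges: [-3.08, 3.08], [-0.24, 2.05], [-1.43, 1.35], [0, 2.5], [-1.52, 4.66], [0.17, 1.96], [-2.89, 2.89]. Speed limits (rad/s): [2.39, 2.39, 3.14, 3.14, 3.14, 3.14, 3.14].

### API

Orientations are given as a rotation vector (axis times angle).
In Python, from rig import r, grab_frame gives the robot as it stands.
- The arm moves only by the shell command python3 -m pendant 'ROWS' [FORCE]. ROWS is JSON, one flat list of numbers, 7 for each row, row after row: the shift along the tool's x, y, z as a fraction of full scale, then the turn, a rotation vector about the tool's x, y, z as a fraction of full scale, then the opening, from 0 (shut) to 1 (fully open). A call has 1 to 10 rows; each row is the pose to reach, as a shift and turn from the pose commanded when the call began, along the tool's axes at that moment; what a row does not reach only later rows make up. Full scale, the value 1, is 300 mm for a shift and 45 degrees for a turn. A row lasts 1/8 s, in which the tool goes at most 62.5 mm and 10.7 degrees, less where a joint would pass 70% of its speed; a pose out of reach is approached as far as the arm can. A call with a number of a shift or a turn outside -1 to 1 is refused whole. A call with a gripper value outside its range is refused whole. The fingers move at their own pace and stop on an object; FORCE is the grip in N (left out, the last holds). Time passes only in rows, so rows that repeat a pose let the fingers close. It gives the time, the measured TCP pose, the force and the opening at its end, in the units of the state.
- r.read_state(): the state, without advancing time (a new reading comes with each control period).
- grab_frame(name): name is "scene" or "side" or "wrist"; returns a dict with "frame" (480x640x3 uint8, red, green, blue), "intrinsics" (3x3 intrinsics, pixels), "R" (3x3) and "t" (3): a world point X has camera coordinates R X + t; the wrist camera has in their place "tool_from_camera" (4x4, takes a point from camera to tool coordinates, whose origin is the TCP and whose axes are the tool frame's). Camera axes: x right, y down, z forward; pixel columns grow to the right and rows downward; lengths in m; the calibration is good to about 2 mm. A picture is of the moment at which its call begins: read the wrist's pose just before it. There is no depth.
- r.job_done(): hands the job in, once; it reports no verdict.
The state is a dict: "time_s": time; "joint_pos": joint angles; "qd": joint speeds; "tau": joint torques, N m; "ee_pos": TCP position; "orientation": TCP orientation; "wrist_force": force on the tool from outside, world axes, zero at the start; "wrist_torque": the same for the moment, N m; "grip_width": opening from 0.0 (shut) to 1.0 (fully open).
Only numpy, scipy, OpenCV 4.12 (cv2) and the standard library are available. Lean on these libraries where they do the work, as an engineer would, in place of code of your own. Each camera call takes 0.05 s, during which the arm holds its last target. There are 200 camera calls.

## Working session

There is one attempt and no reset: what is moved stays moved. The work goes in short steps, Python scripts to look and compute and a shell command to move; the robot and the scene stay as the last step left them, time stands still between calls to the robot, and variables do not carry over. Pictures are saved under pics/ and viewed, about 8 in all and at most 12, crops included, and the job is handed in when it is done.

```bash
ls; mkdir -p pics; cat > h.py <<'E'
from rig import r, grab_frame
import numpy as np, cv2, json
from scipy.spatial.transform import Rotation as Ro
def snap(name, out):
    s=r.read_state(); f=grab_frame(name)
    cv2.imwrite(f'pics/{out}.png', cv2.cvtColor(f['frame'],cv2.COLOR_RGB2BGR))
    if 'R' in f: R=np.array(f['R']);t=np.array(f['t'])
    else:
        T=np.eye(4);T[:3,:3]=Ro.from_rotvec(s['orientation']).as_matrix();T[:3,3]=s['ee_pos']
        C=np.linalg.inv(T@np.array(f['tool_from_camera']));R=C[:3,:3];t=C[:3,3]
    np.savez(f'pics/{out}.npz',K=f['intrinsics'],R=R,t=t,img=f['frame']); return s
def cam(out):
    d=np.load(f'pics/{out}.npz');return d['K'],d['R'],d['t'],d['img']
def ray(out,uv,z):
    K,R,t,_=cam(out);uv=np.atleast_2d(uv).astype(float)
    d=np.c_[uv,np.ones(len(uv))]@np.linalg.inv(K).T@R; c=-R.T@t
    return c+d*((z-c[2])/d[:,2])[:,None]
def proj(out,X):
    K,R,t,_=cam(out);p=(np.atleast_2d(X)@R.T+t)@K.T;return p[:,:2]/p[:,2:]
E
python3 - <<'E'
from h import *
for n in('scene','side','wrist'): s=snap(n,n+'0')
print(s['ee_pos'],s['orientation'],s['grip_width'],Ro.from_rotvec(s['orientation']).as_matrix().round(3))
for n in('scene','side','wrist'):
    K,R,t,_=cam(n+'0');print(n,K[0,0],(-R.T@t).round(3),R[2].round(2))
E
```

```text
pics
[ 6.24547819e-01 -9.15577471e-05  2.30527028e-01] [ 4.05326212e-05  1.57239766e+00 -5.26598029e-05] 0.998619293514728 [[-0.002  0.     1.   ]
 [-0.     1.    -0.   ]
 [-1.    -0.    -0.002]]
scene 519.4687180878893 [ 0.054 -0.885  0.724] [ 0.41  0.69 -0.6 ]
side 597.4892072735074 [0.279 0.958 0.564] [ 0.16 -0.91 -0.4 ]
wrist 337.5472835138102 [0.626 0.071 0.373] [-0.   -0.28 -0.96]
```

View pics/scene0.png

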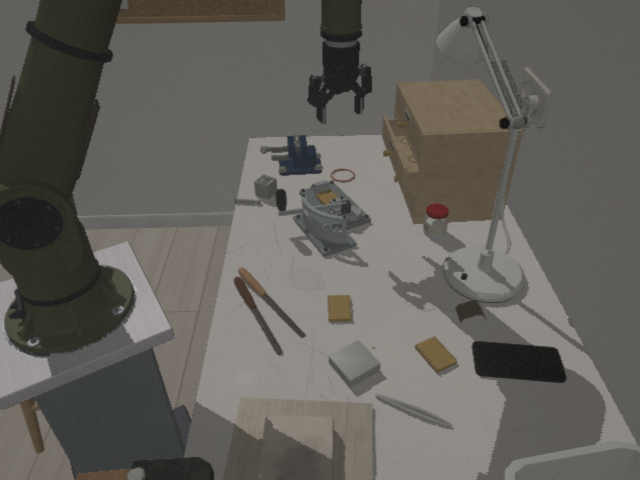

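View pics/wrist0.png

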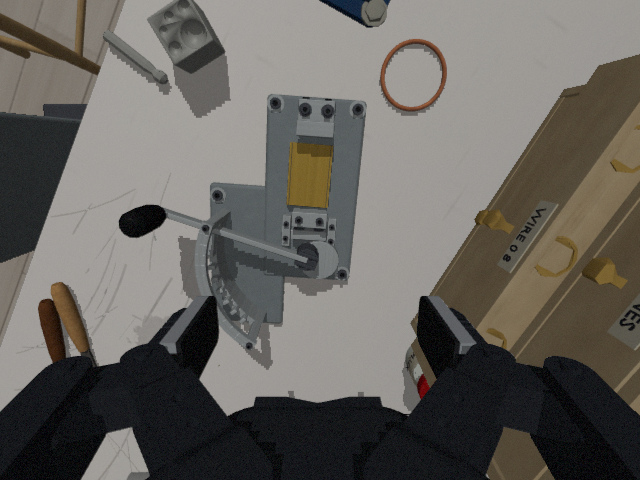

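The wrist view shows the clamp: blank_1 at (310,175), fence at (316,118), jaw at (308,222), cam pin at about (312,258), handle at (142,220). The scene view shows the loose blanks at (340,308) and (436,354).

```bash
cat >> h.py <<'E'
def brass(out,zs,lo=(15,110,60),hi=(32,255,255),amin=150,roi=None):
    img=cam(out)[3];h=cv2.cvtColor(img,cv2.COLOR_RGB2HSV);m=cv2.inRange(h,lo,hi)
    if roi is not None:
        k=np.zeros_like(m);k[roi[1]:roi[3],roi[0]:roi[2]]=255;m&=k
    m=cv2.morphologyEx(m,cv2.MORPH_OPEN,np.ones((3,3)))
    for c in cv2.findContours(m,cv2.RETR_EXTERNAL,cv2.CHAIN_APPROX_NONE)[0]:
        if cv2.contourArea(c)<amin: continue
        M=cv2.moments(c);print('px',round(M['m10']/M['m00']),round(M['m01']/M['m00']),'A',cv2.contourArea(c))
        for z in zs:
            P=ray(out,c[:,0],z);(cx,cy),wh,a=cv2.minAreaRect((P[:,:2]*1000).astype(np.float32))
            print('  z',z,'c',round(cx,1),round(cy,1),'wh',np.round(wh,1),'ang',round(a,1))
E
python3 - <<'E'
from h import *
brass('scene0',[0.004,.008])
brass('wrist0',[.02])
brass('side0',[0.004,.008])
p=lambda uv,z:print(uv,z,(ray('wrist0',uv,z)[0]*1000).round(1))
for uv in [(276,102),(358,109),(341,275),(217,195)]: p(uv,.012)   # bolts
p((312,258),.05);p((142,220),.09)
for uv in [(297,134),(332,136),(300,101),(335,101)]: p(uv,.038)
E
```

```text
px 436 353 A 468.0
  z 0.004 c 525.8 -469.0 wh [61.  38.1] ang 84.2
  z 0.008 c 523.2 -471.3 wh [60.7 37.9] ang 84.2
px 67 313 A 878.0
  z 0.02 c 336.0 -125.4 wh [21.3 88.4] ang 10.6
px 604 272 A 761.5
  z 0.02 c 948.8 -69.5 wh [28.3 53.4] ang 56.4
px 561 258 A 391.5
  z 0.02 c 892.1 -52.8 wh [48.5 36.9] ang 63.5
px 494 220 A 506.0
  z 0.02 c 816.0 -8.4 wh [21.8 43.5] ang 68.0
px 622 167 A 171.0
  z 0.02 c 938.4 46.5 wh [10.3 31.6] ang 75.1
px 309 175 A 2509.0
  z 0.02 c 616.6 38.0 wh [63.5 43.5] ang 84.8
px 223 303 A 223.0
  z 0.004 c 620.1 18.6 wh [73.2 41.7] ang 90.0
  z 0.008 c 617.7 25.3 wh [72.7 41.4] ang 90.0
px 337 247 A 192.0
  z 0.004 c 437.9 -285.7 wh [66.7 45.6] ang 59.8
  z 0.008 c 436.8 -276.8 wh [66.2 45.3] ang 59.8
(276, 102) 0.012 [584.1 109.3  12. ]
(358, 109) 0.012 [665.9 102.8  12. ]
(341, 275) 0.012 [652.4 -75.2  12. ]
(217, 195) 0.012 [517.8  16.6  12. ]
(312, 258) 0.05 [620.  -41.4  50. ]
(142, 220) 0.09 [475.1   6.8  90. ]
(297, 134) 0.038 [606.1  78.4  38. ]
(332, 136) 0.038 [639.2  76.6  38. ]
(300, 101) 0.038 [609.3 107.4  38. ]
(335, 101) 0.038 [641.6 107.4  38. ]
```

```bash
python3 - <<'E'
from h import *
a=cam('wrist0')[3][80:300,110:380];a=cv2.resize(a,None,fx=2.9,fy=2.7,interpolation=cv2.INTER_CUBIC)
cv2.imwrite('pics/w0c.png',a[...,::-1])
E
```

```text
(no output)
```

View pics/w0c.png

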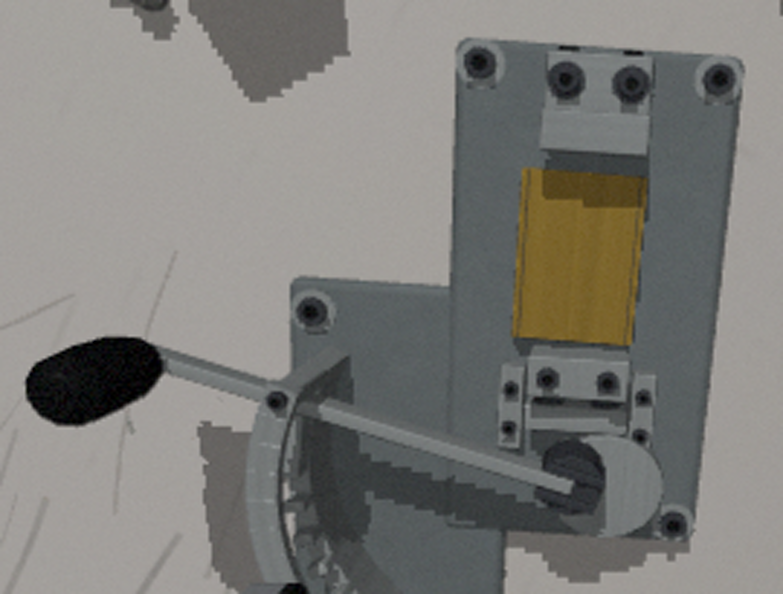

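The loose blanks are at about (526,-469), long axis about 84°, and (437,-277), about 60°. Next I hover over the nearer one with the tool turned to match.

```bash
python3 -m pendant '[0,-0.45,-0.3,0.3,0,0,1, 0.2,-0.923,-0.627,0.667,0,0,1, 0.2,-0.923,-0.627,0.667,0,0,1, 0.2,-0.923,-0.627,0.667,0,0,1, 0.2,-0.923,-0.627,0.667,0,0,1, 0.2,-0.923,-0.627,0.667,0,0,1, 0.2,-0.923,-0.627,0.667,0,0,1, 0.2,-0.923,-0.627,0.667,0,0,1, 0.2,-0.923,-0.627,0.667,0,0,0.75, 0.2,-0.923,-0.627,0.667,0,0,0.75]' 40
python3 - <<'E'
from h import *
s=snap('wrist','wB');print(s['ee_pos'],Ro.from_rotvec(s['orientation']).as_matrix().round(3),s['grip_width'])
brass('wB',[.008,.0],amin=1000)
E
```

```text
time_s: 1.4
ee_pos: [0.4376, -0.276, 0.1714]
orientation: [0.409, 1.532, -0.409]
wrist_force: [0.0, -0.2, 0.2]
grip_width: 0.749
[ 0.43758324 -0.27602158  0.17140334] [[ 0.     0.499  0.867]
 [ 0.     0.867 -0.499]
 [-1.     0.     0.   ]] 0.7490577064104357
px 479 328 A 1561.0
  z 0.008 c 524.0 -458.8 wh [53.9 44.1] ang 86.5
  z 0.0 c 525.3 -465.2 wh [55.3 45.3] ang 86.5
px 325 226 A 2921.5
  z 0.008 c 442.5 -283.7 wh [63.7 42.8] ang 59.4
  z 0.0 c 441.7 -285.5 wh [65.3 44. ] ang 59.4
px 118 138 A 1867.5
  z 0.008 c 327.9 -130.1 wh [19.4 94.4] ang 10.0
  z 0.0 c 324.1 -127.9 wh [20.  96.9] ang 10.0
```

View pics/wB.png

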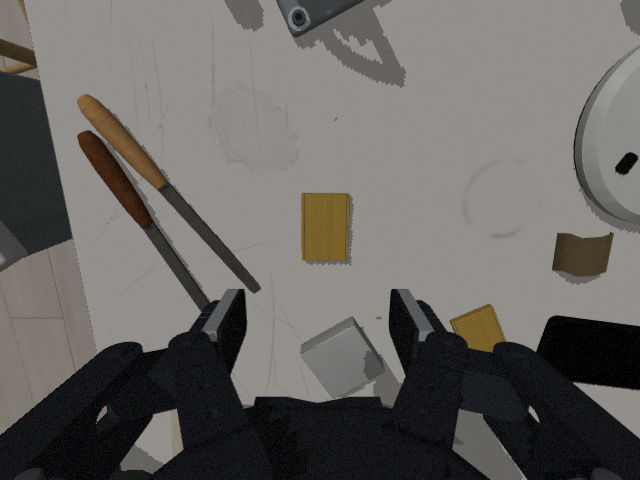

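The view is clear: blank B is at pixel (325,226) with clear space on both sides, and its measured top is 63.7×42.8 mm, as expected. I descend and grip.

```bash
python3 -m pendant '[0.2,-0.015,0.027,0.013,0,0,0.68, 0.4,-0.015,0.027,0.013,0,0,0.65, 0.5,-0.015,0.027,0.013,0,0,0.65, 0.54,-0.015,0.027,0.013,0,0,0.65, 0.56,-0.015,0.027,0.013,0,0,0.65, 0.57,-0.015,0.027,0.013,0,0,0.65, 0.57,-0.015,0.027,0.013,0,0,0.4, 0.57,-0.015,0.027,0.013,0,0,0.4, 0.57,-0.015,0.027,0.013,0,0,0.4, 0.57,-0.015,0.027,0.013,0,0,0.4]' 60
```

```text
time_s: 2.7
ee_pos: [0.442, -0.2851, 0.0015]
orientation: [0.418, 1.529, -0.419]
wrist_force: [-2.1, 0.7, 7.0]
grip_width: 0.489
```

```bash
python3 -m pendant '[-0.05,0,0,0,0,0,0.4, -0.15,0,0,0,0,0,0.4, -0.35,0,0,0,0,0,0.4, -0.35,0,0,0,0,0,0.4, -0.35,0,0,0,0,0,0.4]'
python3 - <<'E'
from h import *
s=snap('wrist','wB2');print(s['ee_pos'],s['grip_width'],s['wrist_force'])
brass('wB2',[.1],amin=800)
E
```

```text
time_s: 3.32
ee_pos: [0.4415, -0.2849, 0.1059]
orientation: [0.418, 1.529, -0.419]
wrist_force: [0.3, 1.2, -2.0]
grip_width: 0.482
[ 0.44150731 -0.28490269  0.10592999] 0.48168708879180366 [ 0.32918005  1.19000941 -1.976882  ]
px 518 350 A 839.0
  z 0.1 c 517.4 -364.5 wh [13.6 33. ] ang 23.5
px 317 299 A 11695.5
  z 0.1 c 439.9 -289.3 wh [70.2 47.3] ang 59.4
px 50 132 A 3306.5
  z 0.1 c 385.3 -166.3 wh [12.5 58.2] ang 9.6
```

View pics/wB2.png

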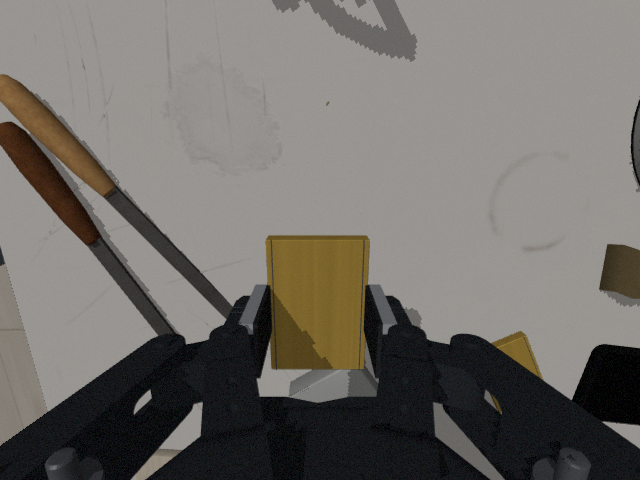

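The blank is held squarely, its top visible from about (270,241) to (366,369). I work out its offset in the hand and the clamp geometry from the first wrist view.

```bash
python3 - <<'E'
from h import *
d=np.load('pics/wB2.npz')
s=r.read_state();Rt=Ro.from_rotvec(s['orientation']).as_matrix();p0=np.array(s['ee_pos'])
print('held corners in tool mm',((ray('wB2',[(270,241),(366,241),(272,369),(365,369)],.1124)-p0)@Rt*1000).round(1).tolist())
def cl(uv,z,a):
    P=ray('wrist0',uv,z)*1000;a=np.deg2rad(a);return (P[:,:2]@np.array([[np.cos(a),-np.sin(a)],[np.sin(a),np.cos(a)]])).round(1).tolist(),P[:,:2].round(1).tolist()
for n,uv,z in[('fence',[(296.2,136.3),(333.4,137.4)],.038),('jaw',[(293.4,208.9),(326.5,212.6)],.037),('b_far',[(290.7,142.2),(332.8,145.6)],.02),('b_near',[(287.2,204.8),(327.9,208.1)],.02),('camp',[(312,258)],.05)]: print(n,cl(uv,z,-4.8))
E
```

```text
held corners in tool mm [[-7.3, 31.8, -18.3], [-7.4, 31.8, 21.8], [-7.3, -30.9, -19.8], [-7.4, -30.9, 23.9]]
fence ([[596.8, 126.7], [632.0, 128.6]], [[605.3, 76.3], [640.5, 75.3]])
jaw ([[598.6, 56.7], [632.1, 55.7]], [[601.2, 6.4], [634.6, 2.6]])
b_far ([[590.5, 120.8], [632.9, 121.1]], [[598.5, 70.9], [640.8, 67.7]])
b_near ([[590.8, 57.1], [633.9, 57.2]], [[593.5, 7.5], [636.5, 4.0]])
camp ([[621.3, 10.6]], [[620.0, -41.4]])
```

Measured from camera images, the fence–jaw gap is about 71.4 mm, so the jaw should bear after about 7.4 mm of advance and 36° is the likely notch. I carry the blank to the nest, aiming 2.5 mm towards the fence to clear the jaw.

```bash
python3 -m pendant '[-0.15,0.1,0,0,0,0,0.4, -0.15,0.3,-0.03,-0.2,0,0,0.4, -0.15,0.5,-0.054,-0.4,0,0,0.4, -0.15,0.7,-0.054,-0.573,0,0,0.4, -0.15,0.9,-0.054,-0.573,0,0,0.4, -0.15,0.9,-0.054,-0.573,0,0,0.4, -0.15,0.9,-0.054,-0.573,0,0,0.4]'
python3 - <<'E'
from h import *
s=r.read_state();Rt=Ro.from_rotvec(s['orientation']).as_matrix();p=np.array(s['ee_pos'])*1000
print(p,Rt.round(3).tolist(),s['grip_width']); print((Rt.T@(np.array([614.9,40.2,60])-p)/300).round(4))
E
```

```text
time_s: 4.25
ee_pos: [0.5641, -0.0445, 0.1487]
orientation: [0.065, 1.573, -0.066]
wrist_force: [-0.4, 0.2, -2.0]
grip_width: 0.485
[564.07410691 -44.51685169 148.74942209] [[-0.003, 0.083, 0.997], [-0.0, 0.997, -0.083], [-1.0, -0.001, -0.003]] 0.4854000252303424
[0.2951 0.2957 0.1463]
```

```bash
python3 -m pendant '[0,0.2,0.1,0,0,0,0.4, 0.05,0.2957,0.1463,0,0,0,0.4, 0.2,0.2957,0.1463,0,0,0,0.4, 0.3,0.2957,0.1463,0,0,0,0.4, 0.36,0.2957,0.1463,0,0,0,0.4, 0.39,0.2957,0.1463,0,0,0,0.4, 0.41,0.2957,0.1463,0,0,0,0.4, 0.41,0.2957,0.1463,0,0,0,0.4]'
python3 - <<'E'
from h import *
s=snap('wrist','wP1');print(s['ee_pos'],s['wrist_force'],s['grip_width'])
snap('side','sP1')
a=cam('sP1')[3];a=cv2.resize(a[220:380,140:320],None,fx=3.3,fy=3.3)
b=cv2.resize(cam('wP1')[3],None,fx=.0+.5,fy=.5)
o=np.zeros((max(a.shape[0],240),a.shape[1],3),np.uint8)[:528];o[:a.shape[0]]=a
cv2.imwrite('pics/P1.png',o[...,::-1])
E
```

```text
time_s: 5.25
ee_pos: [0.6166, 0.0403, 0.0277]
orientation: [0.066, 1.569, -0.066]
wrist_force: [-0.2, 0.3, -1.5]
grip_width: 0.489
[0.61663329 0.04031229 0.02771786] [-0.19911731  0.31849853 -1.54499864] 0.4885938926702052
```

View pics/wP1.png

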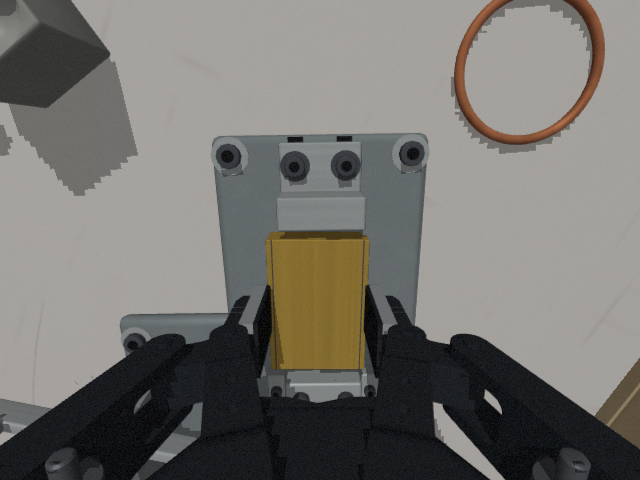

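```bash
python3 -m pendant '[0.008,0,-0.004,0,0,0,0.4, 0.015,0,-0.004,0,0,0,0.4, 0.02,0,-0.004,0,0,0,0.4, 0.023,0,-0.004,0,0,0,0.4, 0.023,0,-0.004,0,0,0,0.4]'
```

```text
time_s: 5.98
ee_pos: [0.6151, 0.0406, 0.0216]
orientation: [0.066, 1.569, -0.066]
wrist_force: [-3.3, 0.2, 9.2]
grip_width: 0.487
```

Contact on the pile. I release, lower, and squeeze both blanks flush.

```bash
python3 -m pendant '[-0.004,0,0,0,0,0,0.62, -0.004,0,0,0,0,0,0.62, -0.004,0,0,0,0,0,0.62, 0.012,0,0,0,0,0,0.62, 0.023,0,0,0,0,0,0.62, 0.023,0,0,0,0,0,0.62, 0.023,0,0,0,0,0,0.4, 0.023,0,0,0,0,0,0.4, 0.023,0,0,0,0,0,0.4, 0.023,0,0,0,0,0,0.4]' 40
python3 -m pendant '[0,0,0,0,0,0,0.65, 0,0,0,0,0,0,0.65, -0.1,0,0,0,0,0,0.65, -0.3,0,0,0,0,0,0.65, -0.45,0,0,0,0,0,0.75, -0.45,0,0,0,0,0,0.75]'
python3 - <<'E'
from h import *
s=snap('wrist','wC1');print(s['ee_pos'],s['wrist_force'],s['grip_width'])
brass('wC1',[.028,.02],amin=1500)
snap('scene','sC1')
a=cam('wC1')[3][60:330,160:520];cv2.imwrite('pics/C1.png',cv2.resize(a,None,fx=2.2,fy=2.2,interpolation=cv2.INTER_CUBIC)[...,::-1])
Rt=Ro.from_rotvec(s['orientation']).as_matrix();p=np.array(s['ee_pos'])*1000
print(Rt.round(3).tolist())
E
```

```text
time_s: 7.22
ee_pos: [0.6155, 0.0406, 0.0136]
orientation: [0.066, 1.569, -0.066]
wrist_force: [1.5, -0.8, -0.7]
grip_width: 0.501
time_s: 7.98
ee_pos: [0.6172, 0.0409, 0.1526]
orientation: [0.067, 1.563, -0.065]
wrist_force: [-0.6, -0.3, -1.5]
grip_width: 0.748
[0.61719841 0.04093437 0.1526438 ] [-0.58268384 -0.31352704 -1.51202869] 0.7476763270993698
px 314 231 A 3807.5
  z 0.028 c 616.5 41.2 wh [63.4 43.5] ang 85.3
  z 0.02 c 616.3 39.1 wh [65.3 44.8] ang 85.3
[[0.007, 0.084, 0.996], [0.001, 0.996, -0.084], [-1.0, 0.001, 0.007]]
```

View pics/C1.png

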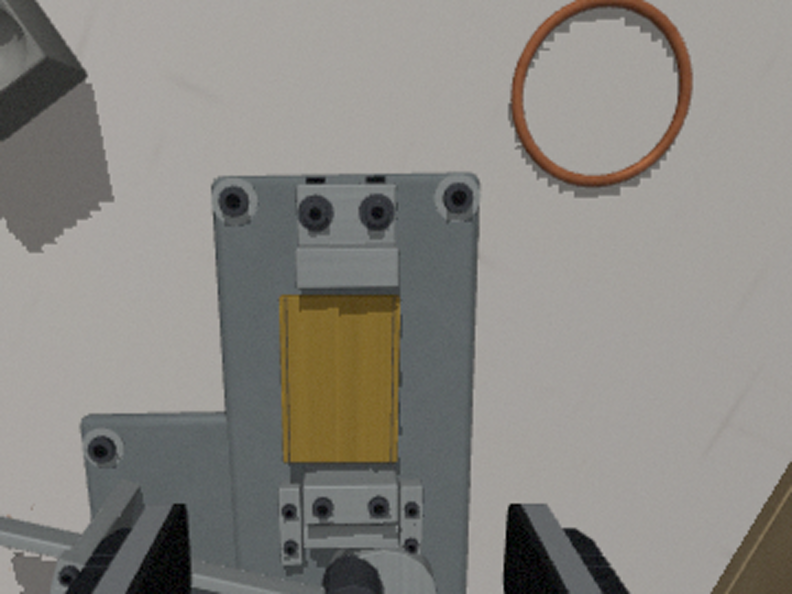

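Two blanks are now stacked flush: the pile is at crop (340,378), its sides are even, and there are gaps to the fence and jaw at both ends. Next, the other blank.

```bash
python3 -m pendant '[-0.03,-0.2,-0.1,0,0,0,0.75, -0.03,-0.4,-0.16,0,0,0,0.75, -0.03,-0.6,-0.16,0,0,0,0.75, -0.03,-0.8,-0.16,0,0,0,0.75, -0.03,-0.9,-0.16,0,0,0,0.75, -0.03,-0.9,-0.16,0,0,0,0.75]'
python3 -m pendant '[0,-0.2,0,0,0,0,0.75, 0,-0.4,0,0,0,0,0.75, 0,-0.6,0,0,0,0,0.75, 0,-0.8,0,0,0,0,0.75, 0,-0.8,0,0,0,0,0.75, 0,-0.8,0,0,0,0,0.75]'
python3 - <<'E'
from h import *
s=snap('wrist','wA');print(s['ee_pos'],s['grip_width'])
brass('wA',[.008],amin=1500)
Rt=Ro.from_rotvec(s['orientation']).as_matrix();print(Rt.round(3).tolist())
E
```

```text
time_s: 8.82
ee_pos: [0.5426, -0.2278, 0.1555]
orientation: [0.07, 1.573, -0.071]
wrist_force: [0.4, 0.5, -0.2]
grip_width: 0.75
time_s: 9.57
ee_pos: [0.525, -0.4614, 0.1559]
orientation: [0.067, 1.571, -0.063]
wrist_force: [0.3, 0.1, 0.0]
grip_width: 0.749
[ 0.52497291 -0.46142601  0.15589583] 0.7489311060871917
px 316 233 A 3137.0
  z 0.008 c 523.9 -468.2 wh [64.3 43.1] ang 86.4
[[-0.001, 0.083, 0.997], [0.003, 0.997, -0.083], [-1.0, 0.003, -0.001]]
```

View pics/wA.png

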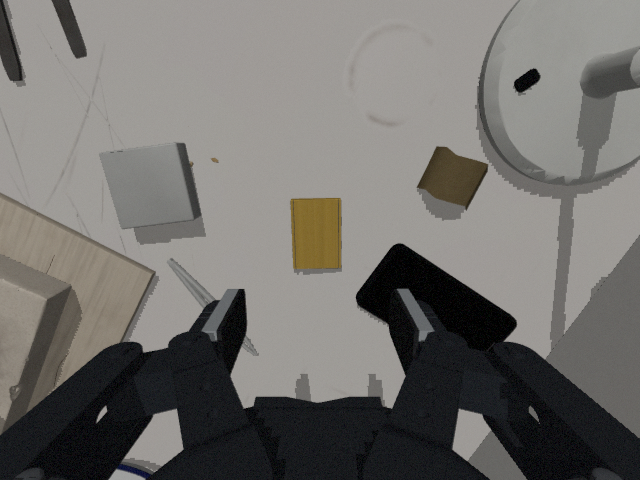

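Blank A is at (316,233). The phone's nearest corner is outside the finger path. Descend and grip.

```bash
python3 -m pendant '[0.18,-0.022,-0.008,-0.027,0,0,0.68, 0.36,-0.022,-0.008,-0.027,0,0,0.65, 0.45,-0.022,-0.008,-0.027,0,0,0.65, 0.49,-0.022,-0.008,-0.027,0,0,0.65, 0.507,-0.022,-0.008,-0.027,0,0,0.65, 0.516,-0.022,-0.008,-0.027,0,0,0.65, 0.516,-0.022,-0.008,-0.027,0,0,0.4, 0.516,-0.022,-0.008,-0.027,0,0,0.4, 0.516,-0.022,-0.008,-0.027,0,0,0.4, 0.516,-0.022,-0.008,-0.027,0,0,0.4]' 60
python3 -m pendant '[-0.05,0,0,0,0,0,0.4, -0.2,0,0,0,0,0,0.4, -0.4,0,0,0,0,0,0.4, -0.5,0.1,0,0,0,0,0.4, -0.5,0.3,0,0,0,0,0.4, -0.5,0.5,0,0.027,0,0,0.4, -0.5,0.7,0,0.027,0,0,0.4, -0.5,0.8,0,0.027,0,0,0.4, -0.5,0.8,0,0.027,0,0,0.4, -0.5,0.8,0,0.027,0,0,0.4]'
python3 - <<'E'
from h import *
s=snap('wrist','wA2');Rt=Ro.from_rotvec(s['orientation']).as_matrix();p=np.array(s['ee_pos'])*1000;print(p,s['grip_width'],s['wrist_force'],Rt.round(3).tolist())
img=cam('wA2')[3];h=cv2.cvtColor(img,cv2.COLOR_RGB2HSV);m=cv2.inRange(h,(15,110,60),(32,255,255))
cs=cv2.findContours(m,cv2.RETR_EXTERNAL,cv2.CHAIN_APPROX_NONE)[0];c=max(cs,key=cv2.contourArea);print(cv2.boundingRect(c))
T=(ray('wA2',c[:,0],s['ee_pos'][2]+.0065)*1000-p)@Rt;print(T.min(0).round(1),T.max(0).round(1))
print((Rt.T@(np.array([614.9,41.0,100])-p)/300).round(4))
E
```

```text
time_s: 10.88
ee_pos: [0.5223, -0.4702, 0.0043]
orientation: [0.049, 1.568, -0.05]
wrist_force: [-0.7, 2.1, 5.6]
grip_width: 0.473
time_s: 12.12
ee_pos: [0.5365, -0.2316, 0.1533]
orientation: [0.066, 1.569, -0.068]
wrist_force: [-0.7, -0.5, -1.5]
grip_width: 0.472
[ 536.52807247 -231.60411772  153.32264271] 0.4716950329317394 [-0.74512765 -0.47116136 -1.53720271] [[0.001, 0.085, 0.996], [-0.001, 0.996, -0.085], [-1.0, -0.001, 0.001]]
(267, 231, 102, 132)
[ -6.6 -27.5 -20.1] [-6.5 35.7 22.4]
[0.1767 0.9278 0.1831]
```

```bash
python3 -m pendant '[0.02,0.15,0.05,0,0,0,0.4, 0.02,0.35,0.1,0,0,0,0.4, 0.02,0.55,0.18,0,0,0,0.4, 0.02,0.75,0.18,0,0,0,0.4, 0.02,0.9,0.18,0,0,0,0.4, 0.02,0.9,0.18,0,0,0,0.4, 0.02,0.9,0.18,0,0,0,0.4]'
python3 - <<'E'
from h import *
s=r.read_state();Rt=Ro.from_rotvec(s['orientation']).as_matrix();p=np.array(s['ee_pos'])*1000
d=np.load('pics/wA2.npz');p2=np.array([536.528,-231.604,153.323])
T=(ray('wA2',[(270,236),(366,236),(271,363),(365,363)],.1533+.0037)*1000-p2)@Rt;print(T.round(1).tolist())
o=T.mean(0);o[0]=0
tgt=np.array([616.5,41.2,p[2]])-Rt@o
print(p,o,tgt,(Rt.T@(tgt-p)/300).round(4))
E
```

```text
time_s: 13.05
ee_pos: [0.6133, 0.032, 0.1465]
orientation: [0.066, 1.57, -0.069]
wrist_force: [-0.1, -0.4, -0.8]
grip_width: 0.474
[[-3.7, 32.7, -19.0], [-3.7, 32.8, 21.8], [-3.6, -30.2, -20.9], [-3.6, -30.1, 23.9]]
[613.3150833   31.99183297 146.48188026] [0.         1.31840887 1.4422508 ] [614.94982756  40.01035716 146.48403303] [-0.      0.0271  0.0031]
```

```bash
python3 -m pendant '[0.02,0.027,0.003,0,0,0,0.4, 0.15,0.027,0.003,0,0,0,0.4, 0.27,0.027,0.003,0,0,0,0.4, 0.34,0.027,0.003,0,0,0,0.4, 0.365,0.027,0.003,0,0,0,0.4, 0.365,0.027,0.003,0,0,0,0.4, 0.365,0.027,0.003,0,0,0,0.4]'
python3 - <<'E'
from h import *
s=snap('wrist','wP2');print(s['ee_pos'],s['wrist_force'],s['grip_width'])
E
```

```text
time_s: 13.92
ee_pos: [0.6155, 0.0419, 0.0382]
orientation: [0.067, 1.568, -0.066]
wrist_force: [-0.7, -0.0, -1.5]
grip_width: 0.475
[0.61547497 0.04193405 0.03821904] [-0.67649982 -0.04294101 -1.48102515] 0.4747557683694979
```

View pics/wP2.png

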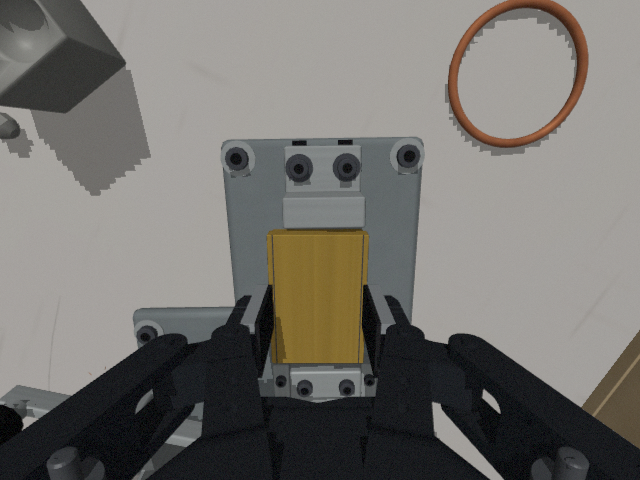

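```bash
python3 -m pendant '[0.004,-0.005,0,0,0,0,0.4, 0.01,-0.005,0,0,0,0,0.4, 0.016,-0.005,0,0,0,0,0.4, 0.022,-0.005,0,0,0,0,0.4, 0.022,-0.005,0,0,0,0,0.4, 0.022,-0.005,0,0,0,0,0.4]'
```

```text
time_s: 14.72
ee_pos: [0.6146, 0.0406, 0.0322]
orientation: [0.066, 1.569, -0.066]
wrist_force: [-4.5, 0.2, 13.1]
grip_width: 0.476
```

```bash
python3 -m pendant '[-0.004,0,0,0,0,0,0.65, -0.004,0,0,0,0,0,0.65, -0.004,0,0,0,0,0,0.65, 0.02,0,0,0,0,0,0.65, 0.04,0,0,0,0,0,0.65, 0.055,0,0,0,0,0,0.65, 0.055,0,0,0,0,0,0.4, 0.055,0,0,0,0,0,0.4, 0.055,0,0,0,0,0,0.4, 0.055,0,0,0,0,0,0.4]' 40
python3 -m pendant '[0,0,0,0,0,0,0.4, 0,0,0,0,0,0,0.65, 0,0,0,0,0,0,0.65, -0.1,0,0,0,0,0,0.65, -0.3,0,0,0,0,0,0.75, -0.45,0,0,0,0,0,0.75, -0.45,0,0,0,0,0,0.75, -0.45,0,0,0,0,0,0.75]'
python3 - <<'E'
from h import *
s=snap('wrist','wC2');print(s['ee_pos'],s['wrist_force'],s['grip_width'])
brass('wC2',[.036],amin=1500)
a=cam('wC2')[3][120:330,200:480];cv2.imwrite('pics/C2.png',cv2.resize(a,None,fx=2.8,fy=2.8,interpolation=cv2.INTER_CUBIC)[...,::-1])
E
```

```text
time_s: 15.98
ee_pos: [0.614, 0.0405, 0.0137]
orientation: [0.066, 1.571, -0.066]
wrist_force: [-0.7, -0.5, -5.1]
grip_width: 0.503
time_s: 16.98
ee_pos: [0.6143, 0.0405, 0.1491]
orientation: [0.066, 1.57, -0.066]
wrist_force: [-0.7, 0.8, 0.0]
grip_width: 0.753
[0.61431329 0.0404747  0.149066  ] [-0.65360313  0.7542356   0.00502526] 0.7528660274539506
px 317 232 A 4184.5
  z 0.036 c 615.5 42.6 wh [63.9 43.5] ang 85.2
```

View pics/C2.png

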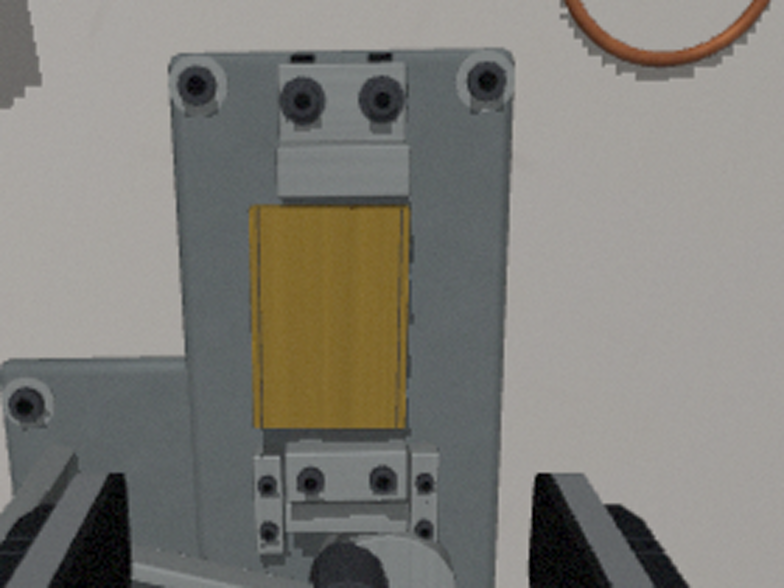

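All three blanks are stacked and flush, with the brass top at crop rows 206–429. The fence gap is about 2.9 mm and the jaw gap about 4.0 mm, so the jaw bears at roughly 6.9–7.4 mm of advance. At 28° the springs would be pressed less than 0.2 mm, and at 36° about 1.6–2.2 mm, so I use 36°. Now the handle.

```bash
python3 -m pendant '[-0.117,-0.05,-0.15,-0.2,0,0,0.6, -0.117,-0.143,-0.3,-0.4,0,0,0.6, -0.117,-0.143,-0.446,-0.6,0,0,0.6, -0.117,-0.143,-0.446,-0.84,0,0,0.6, -0.117,-0.143,-0.446,-0.84,0,0,0.6, -0.117,-0.143,-0.446,-0.84,0,0,0.6]'
python3 -m pendant '[0,0,0,-0.2,0,0,0.6, 0,0,0,-0.4,0,0,0.6, 0,0,0,-0.6,0,0,0.6, 0,0,0,-0.827,0,0,0.6, 0,0,0,-0.827,0,0,0.6, 0,0,0,-0.827,0,0,0.6]'
python3 - <<'E'
from h import *
s=snap('wrist','wH');Rt=Ro.from_rotvec(s['orientation']).as_matrix();print(s['ee_pos'],Rt.round(3).tolist(),np.round(s['joint_pos'],2))
E
```

```text
time_s: 17.77
ee_pos: [0.4778, 0.009, 0.1835]
orientation: [-0.447, 1.525, 0.448]
wrist_force: [0.4, -0.3, -0.3]
grip_width: 0.6
time_s: 18.52
ee_pos: [0.4777, 0.0091, 0.1839]
orientation: [-0.947, 1.355, 0.948]
wrist_force: [-0.1, -0.2, -0.4]
grip_width: 0.602
[0.477747   0.0091276  0.18389442] [[-0.0, -0.939, 0.344], [0.0, 0.344, 0.939], [-1.0, 0.001, 0.0]] [ 0.33  0.36 -0.55  1.94  0.24  0.9   0.88]
```

View pics/wH.png

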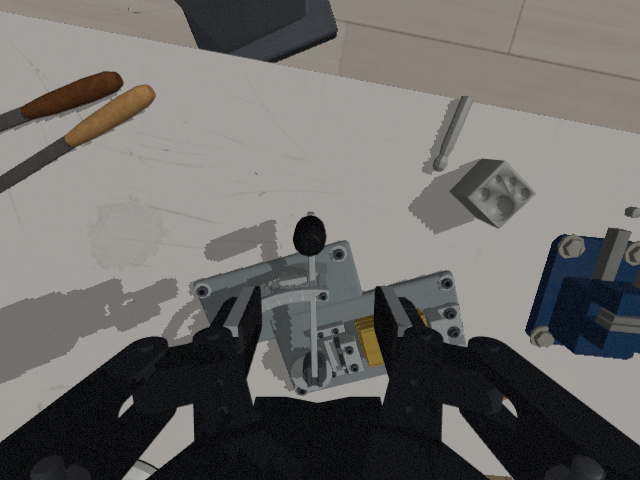

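The handle is the black blob at (310,235), with the bar running down to the pin at about (314,375).

```bash
python3 - <<'E'
from h import *
s=r.read_state();Rt=Ro.from_rotvec(s['orientation']).as_matrix();p=np.array(s['ee_pos'])*1000
img=cam('wH')[3];g=cv2.cvtColor(img,cv2.COLOR_RGB2GRAY);m=(g<40).astype(np.uint8);m[:,:280]=0;m[:,345:]=0;m[:205]=0;m[262:]=0
c=max(cv2.findContours(m,0,1)[0],key=cv2.contourArea);print(cv2.boundingRect(c))
M=cv2.moments(c);uv=(M['m10']/M['m00'],M['m01']/M['m00'])
for z in(.075,.086,.1):
    P=ray('wH',uv,z)[0]*1000;print(uv,z,P.round(1),(Rt.T@(P-p)).round(1))
for q in[(600.,0)]:pass
# predicted silhouette for handle at candidate centres
pin=np.array([620.,-41.4]);
for ang in(158.2,160.2,162.2):
    hd=pin+150*np.array([np.cos(np.deg2rad(ang)),np.sin(np.deg2rad(ang))]);print(ang,hd.round(1),[proj('wH',[hd[0]/1000,hd[1]/1000,z])[0].round(0).tolist() for z in(.061,.086,.111)])
P=ray('wH',[(314,375),(313,340),(312,270)],.05)*1000;print(P.round(1).tolist())
E
```

```text
(293, 216, 33, 40)
(309.1802685950413, 235.7749655647383) 0.075 [475.1   3.9  75. ] [109.    0.6  -5.8]
(309.1802685950413, 235.7749655647383) 0.086 [472.4   5.2  86. ] [98.   3.6 -5.5]
(309.1802685950413, 235.7749655647383) 0.1 [468.9   6.9 100. ] [84.   7.5 -5.2]
158.2 [480.7  14.3] [[324.0, 233.0], [325.0, 242.0], [325.0, 252.0]]
160.2 [478.9   9.4] [[318.0, 233.0], [318.0, 242.0], [318.0, 252.0]]
162.2 [477.2   4.5] [[311.0, 233.0], [310.0, 242.0], [310.0, 253.0]]
[[613.1, -43.2, 50.0], [576.8, -30.8, 50.0], [511.2, -7.6, 50.0]]
```

```bash
python3 -m pendant '[0.03,0.012,-0.021,0,0,0,0.6, 0.15,0.012,-0.021,0,0,0,0.6, 0.27,0.012,-0.021,0,0,0,0.6, 0.34,0.012,-0.021,0,0,0,0.6, 0.36,0.012,-0.021,0,0,0,0.6, 0.36,0.012,-0.021,0,0,0,0.15, 0.36,0.012,-0.021,0,0,0,0.15, 0.36,0.012,-0.021,0,0,0,0.15, 0.36,0.012,-0.021,0,0,0,0.15, 0.36,0.012,-0.021,0,0,0,0.15]' 40
```

```text
time_s: 19.82
ee_pos: [0.4722, 0.0044, 0.0765]
orientation: [-0.951, 1.353, 0.951]
wrist_force: [-1.4, 1.6, 2.2]
grip_width: 0.272
```

Handle gripped (23 mm). Lift along the pivot arc, tilting the tool with it.

```bash
python3 -m pendant '[-0.023,-0.005,0,0,0,0.06,0.15, -0.046,-0.012,0,0,0,0.12,0.15, -0.069,-0.019,0,0,0,0.178,0.15, -0.069,-0.019,0,0,0,0.178,0.15, -0.069,-0.019,0,0,0,0.178,0.15]'
cat > sw.py <<'E'
# offsets from the current pose for a swing to dth (deg) about pin at lift phi, in pendant units
from h import *
import sys
s=r.read_state();R0=Ro.from_rotvec(s['orientation']);p=np.array(s['ee_pos'])*1000
pin=np.array([614.0,-45.5]);v=p[:2]-pin
print('p',p.round(1),'R',R0.as_matrix().round(3).tolist(),'F',np.round(s['wrist_force'],1),'rad',np.hypot(*v).round(1),'dir',np.rad2deg(np.arctan2(v[1],v[0])).round(2),'w',round(s['grip_width'],3))
for th in map(float,sys.argv[1:]):
    Z=Ro.from_euler('z',th,degrees=True);q=np.r_[pin,p[2]]+Z.apply(np.r_[v,0])
    print(th,(R0.inv().apply(q-p)/300).round(3),((R0.inv()*Z*R0).as_rotvec()/np.deg2rad(45)).round(3))
E
python3 sw.py 6 12 18 24 30 36
```

```text
time_s: 20.45
ee_pos: [0.4774, 0.0024, 0.0965]
orientation: [-0.866, 1.433, 1.056]
wrist_force: [0.7, -0.1, -2.4]
grip_width: 0.267
p [477.4   2.4  96.5] R [[-0.13, -0.932, 0.339], [0.047, 0.335, 0.941], [-0.99, 0.138, -0.0]] F [ 0.7 -0.1 -2.4] rad 144.7 dir 160.69 w 0.267
6.0 [-0.    -0.003 -0.05 ] [-0.132  0.018 -0.   ]
12.0 [-0.002 -0.011 -0.1  ] [-0.264  0.037 -0.   ]
18.0 [-0.003 -0.025 -0.149] [-0.396  0.055 -0.   ]
24.0 [-0.006 -0.043 -0.196] [-0.528  0.074 -0.   ]
30.0 [-0.009 -0.066 -0.241] [-0.66   0.092 -0.   ]
36.0 [-0.013 -0.094 -0.283] [-0.792  0.111 -0.   ]
```

The lift load is 2.4 N as specified. Now I swing, checking force on the way.

```bash
python3 -m pendant '[0,-0.003,-0.05,-0.132,0.018,0,0.15, -0.002,-0.011,-0.1,-0.264,0.037,0,0.15, -0.003,-0.025,-0.149,-0.396,0.055,0,0.15, -0.006,-0.043,-0.196,-0.528,0.074,0,0.15, -0.006,-0.043,-0.196,-0.528,0.074,0,0.15, -0.006,-0.043,-0.196,-0.528,0.074,0,0.15]'
python3 sw.py 4 8 12 13
```

```text
time_s: 21.2
ee_pos: [0.4705, -0.0567, 0.0969]
orientation: [-1.197, 1.279, 1.362]
wrist_force: [3.2, 1.2, -5.0]
grip_width: 0.265
p [470.5 -56.7  96.9] R [[-0.137, -0.988, -0.071], [-0.009, -0.071, 0.997], [-0.991, 0.137, 0.0]] F [ 3.2  1.2 -5. ] rad 143.9 dir -175.55 w 0.265
4.0 [-0.    -0.001 -0.033] [-0.088  0.012  0.   ]
8.0 [-0.001 -0.005 -0.067] [-0.176  0.024  0.   ]
12.0 [-0.002 -0.011 -0.1  ] [-0.264  0.037  0.   ]
13.0 [-0.002 -0.013 -0.108] [-0.286  0.04   0.   ]
```

```bash
python3 -m pendant '[0,0,-0.017,-0.044,0.006,0,0.15, 0,-0.001,-0.033,-0.088,0.012,0,0.15, 0,-0.001,-0.033,-0.088,0.012,0,0.15, 0,-0.001,-0.033,-0.088,0.012,0,0.15]'
python3 sw.py 
python3 -m pendant '[0,0,-0.017,-0.044,0.006,0,0.15, 0,-0.001,-0.033,-0.088,0.012,0,0.15, 0,-0.001,-0.033,-0.088,0.012,0,0.15, 0,-0.001,-0.033,-0.088,0.012,0,0.15]'
python3 sw.py
python3 -m pendant '[0,0,-0.017,-0.044,0.006,0,0.15, 0,-0.001,-0.034,-0.09,0.012,0,0.15, 0,-0.001,-0.034,-0.09,0.012,0,0.15, 0,-0.001,-0.034,-0.09,0.012,0,0.15]'
python3 sw.py 0.5 1 1.5
```

```text
time_s: 21.7
ee_pos: [0.4718, -0.0665, 0.0969]
orientation: [-1.253, 1.246, 1.413]
wrist_force: [5.0, 2.0, -5.5]
grip_width: 0.264
p [471.8 -66.5  96.9] R [[-0.136, -0.98, -0.143], [-0.019, -0.141, 0.99], [-0.991, 0.137, 0.001]] F [ 5.   2.  -5.5] rad 143.8 dir -171.58 w 0.264
time_s: 22.2
ee_pos: [0.4737, -0.0761, 0.0969]
orientation: [-1.308, 1.212, 1.463]
wrist_force: [4.9, 1.3, -6.3]
grip_width: 0.268
p [473.7 -76.1  96.9] R [[-0.134, -0.968, -0.211], [-0.028, -0.21, 0.977], [-0.991, 0.137, 0.001]] F [ 4.9  1.3 -6.3] rad 143.6 dir -167.69 w 0.268
time_s: 22.7
ee_pos: [0.4763, -0.0859, 0.0968]
orientation: [-1.363, 1.176, 1.513]
wrist_force: [6.0, 2.5, -5.6]
grip_width: 0.268
p [476.3 -85.9  96.8] R [[-0.131, -0.951, -0.281], [-0.037, -0.278, 0.96], [-0.991, 0.136, 0.002]] F [ 6.   2.5 -5.6] rad 143.5 dir -163.64 w 0.268
0.5 [-0.    -0.    -0.004] [-0.011  0.002  0.   ]
1.0 [-0.    -0.    -0.008] [-0.022  0.003  0.   ]
1.5 [-0.    -0.    -0.013] [-0.033  0.005  0.   ]
```

At 35.7° the tangential force is only about 1 N, less than expected. I check whether friction is hiding it by reading force while moving back and forth.

```bash
cat > tf.py <<'E'
from h import *
s=r.read_state();R=Ro.from_rotvec(s['orientation']).as_matrix();F=np.array(s['wrist_force']);p=np.array(s['ee_pos'])*1000;d=p[:2]-[614,-45.5]
print('swing',((np.rad2deg(np.arctan2(d[1],d[0]))-160.69)%360).round(2),'Ft',(F@R[:,2]).round(2),'Fr',(F@R[:,1]).round(2),'T',np.round(s['wrist_torque'],2))
E
python3 -m pendant '[0,0,0.009,0.022,0,0,0.15]' >/dev/null; python3 tf.py
python3 -m pendant '[0,0,0.009,0.022,0,0,0.15]' >/dev/null; python3 tf.py
python3 -m pendant '[0,0,0.009,0.022,0,0,0.15]' >/dev/null; python3 tf.py
python3 -m pendant '[0,0,0,0,0,0,0.15]' >/dev/null; python3 tf.py
python3 -m pendant '[0,0,-0.009,-0.022,0,0,0.15]' >/dev/null; python3 tf.py
python3 -m pendant '[0,0,-0.009,-0.022,0,0,0.15]' >/dev/null; python3 tf.py
python3 -m pendant '[0,0,-0.009,-0.022,0,0,0.15]' >/dev/null; python3 tf.py
python3 -m pendant '[0,0,0,0,0,0,0.15]' >/dev/null; python3 tf.py
```

```text
swing 34.69 Ft 0.33 Fr -7.14 T [ 0.31 -1.62  0.03]
swing 33.59 Ft -1.03 Fr -6.9 T [ 0.42 -1.62 -0.02]
swing 32.56 Ft -1.04 Fr -6.56 T [ 0.4  -1.52 -0.04]
swing 32.49 Ft -0.16 Fr -7.15 T [ 0.64 -1.56 -0.11]
swing 33.51 Ft 0.5 Fr -7.12 T [ 0.54 -1.58 -0.14]
swing 34.61 Ft 1.88 Fr -7.25 T [ 0.56 -1.61 -0.07]
swing 35.59 Ft 2.1 Fr -7.07 T [ 0.67 -1.62 -0.18]
swing 35.64 Ft 0.55 Fr -8.53 T [ 0.51 -1.65 -0.06]
```

```bash
python3 - <<'E'
from h import *
for n in('wrist','scene','side'): snap(n,n+'S')
for o in('wristS','sceneS','sideS'):
    P=[[.6165,.041,.036],[.614,.006,.037],[.62,.077,.038]];print(o,proj(o,P).round(0).tolist())
E
```

```text
wristS [[433.0, 502.0], [388.0, 488.0], [480.0, 521.0]]
sceneS [[327.0, 191.0], [334.0, 197.0], [320.0, 183.0]]
sideS [[217.0, 296.0], [224.0, 287.0], [209.0, 305.0]]
```

The spring load at 36° is near zero (friction ±1 N), so the jaw is not bearing yet. I continue in small steps, watching for the force to rise.

```bash
python3 sw.py 1 2
for i in 1 2; do :; done
python3 -m pendant '[0,0,-0.009,-0.022,0.003,0,0.15]' >/dev/null; python3 tf.py
python3 -m pendant '[0,0,-0.009,-0.022,0.003,0,0.15]' >/dev/null; python3 tf.py
python3 -m pendant '[0,0,-0.009,-0.022,0.003,0,0.15]' >/dev/null; python3 tf.py
python3 -m pendant '[0,0,-0.009,-0.022,0.003,0,0.15]' >/dev/null; python3 tf.py
python3 -m pendant '[0,0,-0.009,-0.022,0.003,0,0.15]' >/dev/null; python3 tf.py
python3 -m pendant '[0,0,-0.009,-0.022,0.003,0,0.15]' >/dev/null; python3 tf.py
```

```text
p [476.3 -85.8  96.9] R [[-0.131, -0.951, -0.281], [-0.037, -0.278, 0.96], [-0.991, 0.136, 0.002]] F [ 7.4  3.1 -6.4] rad 143.5 dir -163.68 w 0.265
1.0 [-0.    -0.    -0.008] [-0.022  0.003  0.   ]
2.0 [-0.    -0.    -0.017] [-0.044  0.006  0.   ]
swing 36.54 Ft 3.46 Fr -8.6 T [ 0.84 -1.56 -0.14]
swing 37.6 Ft 2.74 Fr -7.12 T [ 0.88 -1.58 -0.15]
swing 38.63 Ft 2.49 Fr -7.76 T [ 0.95 -1.61 -0.09]
swing 39.66 Ft 2.21 Fr -8.47 T [ 1.07 -1.58 -0.19]
swing 40.61 Ft 3.9 Fr -8.61 T [ 1.35 -1.52 -0.28]
swing 41.55 Ft 4.67 Fr -7.71 T [ 1.54 -1.46 -0.34]
```

```bash

python3 -m pendant '[0,0,-0.009,-0.022,0.003,0,0.15]' >/dev/null; python3 tf.py
python3 -m pendant '[0,0,-0.009,-0.022,0.003,0,0.15]' >/dev/null; python3 tf.py
python3 -m pendant '[0,0,-0.006,-0.015,0.002,0,0.15]' >/dev/null; python3 tf.py
python3 -m pendant '[0,0,0,0,0,0,0.15, 0,0,0,0,0,0,0.15]' >/dev/null; python3 tf.py
python3 sw.py 1
```

```text
swing 42.49 Ft 5.57 Fr -8.43 T [ 1.8  -1.42 -0.46]
swing 43.42 Ft 6.55 Fr -8.09 T [ 1.99 -1.29 -0.45]
swing 44.07 Ft 6.3 Fr -9.54 T [ 1.81 -1.36 -0.45]
swing 44.14 Ft 5.22 Fr -8.54 T [ 1.75 -1.35 -0.38]
p [ 484.  -105.7   96.6] R [[-0.124, -0.897, -0.423], [-0.053, -0.42, 0.906], [-0.991, 0.135, 0.005]] F [ 4.7  8.  -6.9] rad 143.3 dir -155.17 w 0.27
1.0 [-0.    -0.    -0.008] [-0.022  0.003  0.   ]
```

The force rises from about 39°, at about 1 N per degree, close to the spring's expected rate. That puts jaw bearing at about 9.9 mm of advance. At 44° the springs are pressed about 1.2 mm and at 52° about 3.2 mm, so 44° is the notch. Lower it there.

```bash
python3 -m pendant '[0.023,0.002,0,0,0,-0.06,0.15, 0.046,0.004,0,0,0,-0.12,0.15, 0.07,0.006,0,0,0,-0.178,0.15, 0.073,0.006,0,0,0,-0.178,0.15, 0.073,0.006,0,0,0,-0.178,0.15]'; python3 tf.py; python3 sw.py
```

```text
time_s: 25.85
ee_pos: [0.4788, -0.1083, 0.0759]
orientation: [-1.521, 0.966, 1.524]
wrist_force: [1.1, 7.8, 4.1]
grip_width: 0.265
swing 44.22 Ft 6.58 Fr -4.28 T [ 1.59 -0.17 -0.26]
p [ 478.8 -108.3   75.9] R [[0.001, -0.906, -0.423], [0.004, -0.423, 0.906], [-1.0, -0.002, 0.004]] F [1.1 7.8 4.1] rad 149.1 dir -155.09 w 0.265
```

Fully down (z back to the grasp height, a slight push at the floor). Release and go up for a check view like the earlier one.

```bash
python3 -m pendant '[0,0,0,0,0,0,0.6, 0,0,0,0,0,0,0.6, 0,0,0,0,0,0,0.6, -0.1,0,0,0,0,0,0.6, -0.25,0,0,0,0,0,0.6, -0.36,0,0,0,0,0,0.6, -0.36,0,0,0,0,0,0.6]'
python3 - <<'E'
from h import *
snap('wrist','wL')
img=cam('wL')[3];g=cv2.cvtColor(img,cv2.COLOR_RGB2GRAY);m=(g<40).astype(np.uint8);m[:,:280]=0;m[:,345:]=0;m[:195]=0;m[265:]=0
c=max(cv2.findContours(m,0,1)[0],key=cv2.contourArea);M=cv2.moments(c);uv=(M['m10']/M['m00'],M['m01']/M['m00'])
P=ray('wL',uv,.086)[0]*1000;print(cv2.boundingRect(c),uv,P)
a=[472.4,5.2]-np.array([614,-45.5]);b=P[:2]-[614,-45.5];print('swing by vision',(np.rad2deg(np.arctan2(b[1],b[0])-np.arctan2(a[1],a[0]))%360))
E
python3 -m pendant '[0,0,0,0.22,0,0,0.6, 0,0,0,0.44,0,0,0.6, 0,0,0,0.66,0,0,0.6, 0,0,0,0.9,0,0,0.6, 0,0,0,0.9,0,0,0.6]'
python3 -m pendant '[0,0,0,0.22,0,0,0.75, 0,0,0,0.44,0,0,0.75, 0,0,0,0.66,0,0,0.75, 0,0,0,0.9,0,0,0.75, 0,0,0,0.9,0,0,0.75]'
python3 -m pendant '[0,0,0,0.22,0,0,0.75, 0,0,0,0.44,0,0,0.75, 0,0,0,0.66,0,0,0.75, 0,0,0,0.867,0,0,0.75, 0,0,0,0.867,0,0,0.75]'
python3 - <<'E'
from h import *
s=r.read_state();Rt=Ro.from_rotvec(s['orientation']).as_matrix();p=np.array(s['ee_pos'])*1000
print(p,Rt.round(3).tolist(),(Rt.T@(np.array([614.3,40.5,149.1])-p)/300).round(4))
E
```

```text
time_s: 26.72
ee_pos: [0.4797, -0.1113, 0.1854]
orientation: [-1.524, 0.969, 1.519]
wrist_force: [0.1, -0.1, -0.8]
grip_width: 0.601
(311, 220, 33, 41) (327.0388382303276, 240.33755488010806) [ 477.39999397 -104.94720906   86.        ]
swing by vision 43.21823236309109
time_s: 27.4
ee_pos: [0.4778, -0.111, 0.1822]
orientation: [-1.005, 1.326, 1.01]
wrist_force: [0.0, 0.4, -0.0]
grip_width: 0.603
time_s: 28.02
ee_pos: [0.4781, -0.111, 0.1826]
orientation: [-0.466, 1.521, 0.47]
wrist_force: [-0.4, 0.4, 0.1]
grip_width: 0.748
time_s: 28.65
ee_pos: [0.4783, -0.111, 0.1829]
orientation: [0.066, 1.571, -0.063]
wrist_force: [0.4, 0.6, 0.4]
grip_width: 0.749
[ 478.25261469 -110.95573558  182.85733487] [[-0.001, 0.082, 0.997], [0.002, 0.997, -0.082], [-1.0, 0.002, -0.002]] [0.1128 0.54   0.411 ]
```

```bash
python3 -m pendant '[0,0.15,0.1,0,0,0,0.75, 0,0.3,0.25,0,0,0,0.75, 0.05,0.45,0.411,0,0,0,0.75, 0.113,0.54,0.411,0,0,0,0.75, 0.113,0.54,0.411,0,0,0,0.75, 0.113,0.54,0.411,0,0,0,0.75, 0.113,0.54,0.411,0,0,0,0.75]'
python3 - <<'E'
from h import *
s=snap('wrist','wF');print(s['ee_pos'])
brass('wF',[.036],amin=1500)
a=cam('wF')[3][130:310,250:400];b=cam('wC2')[3][130:310,250:400]
o=np.hstack([cv2.resize(x,None,fx=2.66,fy=3.2,interpolation=cv2.INTER_CUBIC) for x in(b,a)]);cv2.imwrite('pics/F.png',o[...,::-1]);print(o.shape)
E
```

```text
time_s: 29.52
ee_pos: [0.6157, 0.0378, 0.1503]
orientation: [0.07, 1.569, -0.069]
wrist_force: [0.1, -0.3, -0.3]
grip_width: 0.752
[0.61569707 0.0377642  0.15025175]
px 315 226 A 4178.5
  z 0.036 c 615.2 46.2 wh [65.9 43.3] ang 86.1
(576, 798, 3)
```

View pics/F.png

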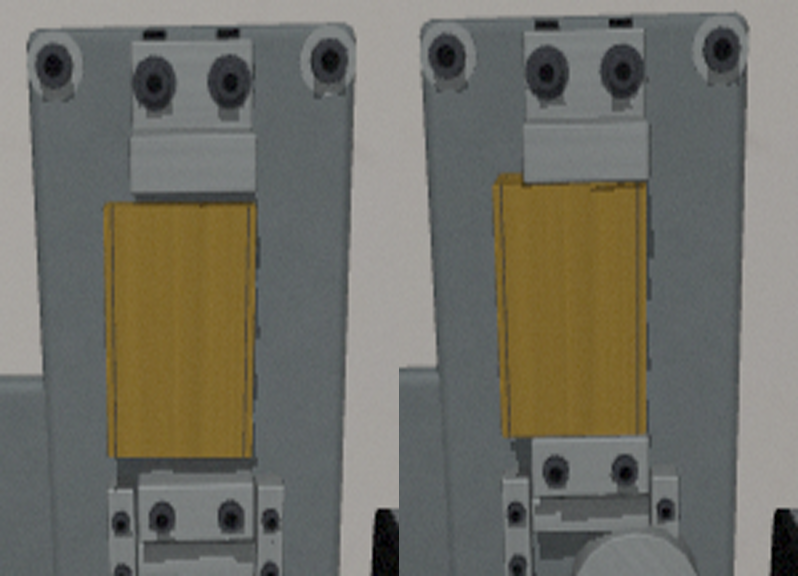

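The final view (right) against before (left): the jaw's edge now touches the pile (row 437) and the pile touches the fence (row 182). The jaw screws moved about 37 rows relative to the base, roughly 9.3 mm. The old jaw edge was really at row 484, so the gap was about 73.7 mm, in line with the force onset. One numeric check for pile yaw and flushness.

```bash
python3 - <<'E'
from h import *
for o,r0,r1 in(('wC2',200,266),('wF',194,260)):
    img=cam(o)[3];h=cv2.cvtColor(img,cv2.COLOR_RGB2HSV);m=cv2.inRange(h,(15,110,60),(32,255,255));g=h[...,2].astype(float)
    L=[];Rr=[];SL=[];SR=[]
    for v in range(r0,r1):
        x=np.where(m[v,270:370])[0]+270
        L.append((x[0],v));Rr.append((x[-1],v))
        for S,a,b in((SL,x[0]+1,x[0]+8),(SR,x[-1]-7,x[-1])):
            w=np.clip(np.median(g[v,a:b])-g[v,a:b]-4,0,None)
            if w.sum()>0:S.append(((w*np.arange(a,b)).sum()/w.sum(),v))
    out=[]
    for S in(L,SL,SR,Rr):
        P=ray(o,S,.036)[:,:2]*1000;k=np.ones(len(P),bool)
        for _ in range(3):
            f=np.polyfit(P[k,1],P[k,0],1);k=abs(P[:,0]-np.polyval(f,P[:,1]))<.8
        out.append((round(90-np.rad2deg(np.arctan(f[0])),2),round(np.polyval(f,42),2),int(k.sum())))
    B={'wC2':0}
    print(o,out)
# base: plate side edges angle by white->grey transition, rows
    e=cv2.Canny(cv2.GaussianBlur(img,(3,3),0),40,120)
    ln=cv2.HoughLinesP(e,1,np.pi/720,40,minLineLength=55,maxLineGap=8)
    for l in ln[:,0]:
        if 190<min(l[0],l[2]) and max(l[0],l[2])<420 and max(l[1],l[3])<330:
            P=ray(o,[(l[0],l[1]),(l[2],l[3])],.012)[:,:2];d=P[1]-P[0];print('  ',l,np.rad2deg(np.arctan2(d[1],d[0])).round(2))
E
```

```text
wC2 [(np.float64(85.29), np.float64(594.0), 66), (np.float64(85.19), np.float64(595.94), 66), (np.float64(85.17), np.float64(635.03), 66), (np.float64(85.26), np.float64(636.92), 66)]
   [378 276 382 164] 86.18
   [259 143 265 247] -94.11
   [341 244 342 189] 85.34
   [273   0 380  46] -25.4
   [264 138 340 138] -4.78
   [288 194 290 272] -94.71
   [345 205 345 276] -93.48
   [287   1 375  40] -25.91
   [279   3 378  46] -25.6
   [205 247 263 247] -4.78
wF [(np.float64(85.93), np.float64(593.56), 66), (np.float64(86.15), np.float64(595.46), 66), (np.float64(86.0), np.float64(634.44), 66), (np.float64(86.12), np.float64(636.59), 66)]
   [376 284 379 181] 86.18
   [338 296 338 186] 85.93
   [278   0 375  42] -25.77
   [343 201 343 296] -93.83
   [285 206 288 265] -93.69
   [290 212 294 293] -93.55
   [289   0 370  35] -25.66
   [257 140 264 242] -93.78
   [280   2 371  41] -25.58
```

Pile yaw (86.05°) now matches the clamp base (about 86.0°), and the edge-to-scribe margins are unchanged, so the layers stayed flush. Handing in.

```bash
python3 -c "
from rig import r
print(r.job_done(), r.read_state()['time_s'])"
```

```text
the job is handed in; nothing more can be done
the job is handed in; nothing more can be done
```

I stacked both loose blanks on the one in the clamp and squeezed the pile flush along its long edges. I then lifted the lever, swung it to the 44° notch and lowered it in. The job was handed in at about 30 s with the gripper open and clear of everything.

**Last checks**
- **Pile:** it is square to the clamp, at 86.05° against about 86.0° for the base. The edge margins did not change during clamping, so the blanks are still flush, and in the picture the pile touches both fence and jaw.
- **Lever:** it is fully down, with the gripper back at the height where it first took the handle. By camera it stands at 43.2°, leaning back on the tooth of the 44° notch.
- **Clamping:** the force began to rise at about 39°. That puts the springs about 1.2 mm in at 44°, or nearer 1.0 mm with the lever resting against its tooth, which is the low end of firm. The next notch, 52°, would press them past 3 mm.

**What disagreed:** I first read the jaw-to-fence gap as about 71 mm, which pointed to the 36° notch. The handle showed no load there, so I carried on to 44°. The final pictures showed I had misread the jaw's edge: the gap was about 73.7 mm, which agrees with the force.

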